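Close up the vial racks in the autosampler tray

ROBOT

A 6-joint arm with a two-finger parallel gripper is mounted at the origin on a cart in front of the work surface, level with it; the furniture and walls round the work are solid. World frame = base frame: x ahead of the robot, y to its left, z up, the work surface at z = 0. Lengths are in m, angles in rad, forces in N, time in s.
With the tool pointing down it reaches from about 0.25 to 0.775 m from the base axis. Payload 4 kg.
Tool frame: the origin (TCP) lies on the centre line of the jaws, within the pads' length; the fingertips stand robot.tips_ahead ahead of it and the grasp point (between the pads) lies 8 mm behind it (robot.tips_ahead is the distance from the TCP to the fingertips, in m); z points along the fingers, y is the line along which they close (so a half turn about z gives the same grasp; the last joint's range is limited). The gripper opens to 94 mm and grips with 3 to 60 N. Pads are 16 mm wide; open, the fingers measure 119 mm over their backs; the gripper's body (75 mm by 177 mm) begins 78 mm behind the grasp point.
Start: joints at [-1.438, 0.087, 1.371, -0, 1.684, -0.103], TCP at [0.128, -0.535, 0.217] pointing down, gripper open.
Joint ranges: [-3.1, 3.1], [-0.76, 2.03], [0.27, 2.55], [-1.08, 4.22], [0.17, 2.65], [-2.57, 2.57]. Speed limits (rad/s): [2.79, 2.79, 3.14, 3.14, 3.14, 3.14].

INTERFACE

Orientations are given as [roll, pitch, yaw] about the fixed x, y, z axes, in that order (R = Rz(yaw) Ry(pitch) Rx(roll)).
In Python, from bench import robot, snapshot, close_job, spotter gives the robot as it stands. The module is installed in compiled form; this text tells all that it offers.
- The arm moves only by the tool servo_tool, never from a script. Its argument "commands" is one flat list of numbers, 7 for each row, row after row: the shift along the tool's x, y, z in m, then the turn, a rotation vector about the tool's x, y, z in degrees, then the finger opening in m, from 0 to 0.094. In form: [x, y, z, ax, ay, az, grip, x, y, z, ax, ay, az, grip, ...]. A call has 1 to 10 rows; each row is the pose to reach, as a shift and turn from the pose commanded when the call began, along the tool's axes at that moment; what a row does not reach only later rows make up. A row lasts 1/8 s, in which the tool goes at most 62.5 mm and 10.7 degrees, less where a joint would pass 70% of its speed; a pose out of reach is approached as far as the arm can. A call with a gripper value outside its range is refused whole. The fingers move at their own pace and stop on an object; the grip force is fixed at half the most. Time passes only in rows, so rows that repeat a pose let the fingers close. It gives the time, the measured TCP pose, the force, the opening and the grip force at its end, in the units of the state.
- robot.get_obs(): the state, without advancing time (a new reading comes with each control period).
- snapshot(name): name is "scene" or "top" or "wrist"; returns a dict with "img" (384x512x3 uint8, blue, green, red), "camera_matrix" (3x3 intrinsics, pixels), "extrinsics" (4x4, takes a point from camera to world coordinates); the wrist camera has in their place "hand_eye" (4x4, takes a point from camera to tool coordinates, whose origin is the TCP and whose axes are the flange's). Camera axes: x right, y down, z forward; pixel columns grow to the right and rows downward; lengths in m; the calibration is good to about 2 mm. A picture is of the moment at which its call begins: read the wrist's pose just before it. There is no depth.
- close_job(): hands the job in; it is judged then, once.
Trained networks look in a picture, given as the dict that the camera call returned (one of the last four; its "shot" number tells which), for a name from the list of things; names that differ only in an ending like _2 or _b are one class to them, and where a whole thing is asked for, a point or a joint stands for the part that bears it (a point fixed in the world has none). Each returns a list of dicts, best first, with "conf" (0 to 1); they miss things now and then, are a little off and sometimes report something else, mostly with a low value. They report only what shows in the picture. A call takes as long as a camera call. They do not tell look-alikes from the thing itself.
- spotter.trace(name, picture): "region" (384x512 bool, what is visible of it) and "box" ([left, top, width, height] in pixels, round what is visible of it).
The state is a dict: "time": time; "joint_positions": joint angles; "qvel": joint speeds; "joint_torque": joint torques, N m; "tool_pos": TCP position; "ee_rot": TCP orientation; "wrist_force": force on the tool from outside, world axes, zero at the start; "wrist_torque": the same for the moment, N m; "width": finger opening in m; "finger_force": force on a finger pad.
Only numpy, scipy, OpenCV 4.12 (cv2) and the standard library are available. Lean on these libraries where they do the work, as an engineer would, in place of code of your own. Each camera call takes 0.05 s, during which the arm holds its last target. There are 200 camera calls.

TASK

The three vial racks were set down crooked in the autosampler tray. Nudge them into one tight, straight row - side by side, far ends flush against the back fence - and slide the follower up behind the row until it holds the racks against the end stop with the orange presence bar pressed in flush. Only slide the racks, never lift or tip them as the vials stand loose in them, push gently, and leave everything else on the bench where it is.

Things in the scene. Friction and masses are not known exactly. Their poses are not given: they have to be found in the camera images.
- rack_tray: Fixed aluminium tray. Origin on the bench under it; its x axis points away from the robot to the back fence, y along the row to the end stop (left), z up. Deck top 8 mm above the bench; deck x -100 to +126 mm, y -227 to +197 mm; front side open. Behind the fence a guide rod at x +110 mm, its brackets up to 50 mm high.
- fence_mid (a point): Middle of the back fence's inner face at deck height (tray x +85 mm). The fence is 18 mm high and 400 mm long. Axes as the tray's.
- rack_a: White vial rack full of vials, loose on the tray deck, about 0.25 kg. 60 mm (its x) by 120 mm (its y), rack 25 mm high (push it anywhere on its sides), vial caps up to 49 mm; origin under its centre. Its long side lies roughly along tray x. The three racks are alike and may stand in any order.
- rack_b: Second rack, same as rack_a.
- rack_c: Third rack, same as rack_a.
- follower (a joint): Follower travel, m: 0 = parked at the right (-y) end, up to 0.19 along the tray's +y towards the end stop; friction (5 N) holds it where it is left. Grey paddle across the row, 10 mm thick, tray x -43 to +79 mm, 10 to 38 mm above the bench; a blue knob 20 mm across on its middle, up to 67 mm. Its black carriage on the rod is 59 mm high.
- follower_face (a point): Middle of the paddle's face that bears on the row (tray x +15 mm, 20 mm above the bench). The paddle's other face, for pushing it along +y, is 10 mm behind it in -y. Axes as the tray's.
- presence_bar (a joint): Travel of the orange sprung bar (90 mm long, 25 high) in the face of the black end stop, m: 0 = 5 mm proud, 0.005 = pressed in flush; spring 1 N at first, 3 N flush. The stop (120 mm long across the row, tray x -45 to +75, 34 mm high over the deck) is screwed down but adjustable and not measured: the bar's face, sprung out, lies at tray y +130 to +165 mm.
- filter_jar: Bystander: white jar with green lid, 62 mm across, 89 mm high, left of the tray; origin under its centre.
- beaker: Bystander: clear beaker, 72 mm across, 85 mm high, left of the tray; origin under its centre.
- tape: Bystander: roll of tape lying flat, 62 mm across, 19 mm high, near left; origin under its centre.
- marker: Bystander: blue marker lying in front of the tray at the right, 135 mm long, 17 mm thick; origin under its middle.
- timer: Bystander: white upright timer, 62 mm wide and high, right of the tray; origin under its centre.
There are look-alikes about, which are no part of the job. Leave any pink look-alike of the rack_c alone.

How it is judged:
By the outcome, as a careful person would: the job done as asked, in the order asked, and still so for the second after the job is handed in, with the robot touching nothing.
It also fails if it takes over 61 s, if anything falls off the work surface, if the arm or the gripper's body presses on something with over 40 N, if the wrist force passes 120 N, or if a joint passes its speed limit or range.

## Working session

There is one attempt and no reset: what is moved stays moved. The work goes in short steps, Python scripts to look and compute and a tool call to move; the robot and the scene stay as the last step left them, time stands still between calls to the robot, and variables do not carry over. Pictures are saved under pics/ and viewed, at most 10 in all, crops included, and the job is handed in when it is done.

Besides the shell and the picture viewer there is one more tool, called after "Call:" by a JSON object that holds its "fn" and its "kwargs". servo_tool: Moves the arm, as the interface text tells. Its arguments: {"type":"object","properties":{"commands":{"type":"array","items":{"type":"number"}}},"required":["commands"]}

```bash
mkdir -p pics
cat > h.py <<'E'
import numpy as np,cv2
from bench import robot,snapshot,close_job,spotter
def proj(s,P):
    P=np.atleast_2d(P);T=np.linalg.inv(s["extrinsics"]);c=P@T[:3,:3].T+T[:3,3];u=c@np.array(s["camera_matrix"]).T
    return u[:,:2]/u[:,2:]
def onz(s,px,z):
    px=np.atleast_2d(px).astype(float);K=np.array(s["camera_matrix"]);T=np.array(s["extrinsics"])
    d=np.c_[px,np.ones(len(px))]@np.linalg.inv(K).T@T[:3,:3].T
    return T[:3,3]+d*((z-T[2,3])/d[:,2])[:,None]
E
python3 - <<'E'
from h import *
a=snapshot("top");b=snapshot("scene")
cv2.imwrite("pics/top.png",cv2.resize(a["img"],(800,600),interpolation=cv2.INTER_CUBIC))
cv2.imwrite("pics/scene.png",cv2.resize(b["img"],(800,600),interpolation=cv2.INTER_CUBIC))
import pickle;pickle.dump((a,b),open("s0.pkl","wb"))
for n,s in(("top",a),("scene",b)):
    print(n,np.round(s["extrinsics"],3).tolist(),np.round(s["camera_matrix"],1).tolist())
    for o in("rack_a","rack_tray","follower"):
        for r in spotter.trace(o,s)[:5]:
            m=r["region"];ys,xs=np.nonzero(m);print(o,round(r["conf"],2),r["box"],m.sum(),xs.mean().round(1),ys.mean().round(1))
print(robot.tips_ahead,robot.get_obs())
E
```

```text
top [[-0.001, -0.985, 0.173, 0.281], [-1.0, 0.002, 0.006, 0.084], [-0.006, -0.173, -0.985, 1.489], [0.0, 0.0, 0.0, 1.0]] [[461.2, 0.0, 248.9], [0.0, 461.2, 195.0], [0.0, 0.0, 1.0]]
rack_a 0.93 [96.4, 235.3, 42.5, 22.4] 780 118.5 248.6
rack_a 0.83 [276.2, 169.6, 21.1, 41.6] 694 287.7 191.0
rack_a 0.74 [225.9, 163.8, 16.0, 36.4] 691 232.4 181.5
rack_a 0.64 [249.1, 160.9, 27.2, 43.1] 685 260.2 181.8
rack_tray 0.61 [192.7, 139.5, 139.0, 84.5] 6404 266.3 181.8
follower 0.75 [303.9, 154.6, 19.0, 52.5] 293 310.3 172.0
scene [[0.871, -0.341, 0.353, -0.092], [-0.491, -0.606, 0.626, -0.998], [0.0, -0.719, -0.695, 1.257], [0.0, 0.0, 0.0, 1.0]] [[460.1, 0.0, 256.7], [0.0, 460.1, 185.7], [0.0, 0.0, 1.0]]
rack_a 0.8 [248.4, 164.6, 28.6, 23.8] 494 262.9 175.9
rack_a 0.79 [262.4, 195.5, 37.5, 23.9] 496 279.5 207.4
rack_a 0.56 [259.2, 177.5, 35.3, 25.5] 514 274.9 190.0
rack_tray 0.67 [233.7, 148.4, 95.3, 95.6] 3197 284.1 204.0
follower 0.57 [278.8, 204.4, 48.1, 18.4] 380 301.4 214.7
0.011 {'time': 0.4, 'joint_positions': array([-1.43808139e+00,  8.73207607e-02,  1.37094375e+00,  2.91566750e-05,
        1.68362489e+00, -1.03099976e-01]), 'qvel': array([-0.0001487 , -0.00074283, -0.00047508, -0.00012806, -0.00044099,
       -0.00063138]), 'joint_torque': array([-1.36359038e-03, -3.39510083e+01, -3.02111757e+01,  7.16490881e-02,
        2.57135800e-02, -4.49135359e-05]), 'tool_pos': array([ 0.12849461, -0.53470211,  0.21631601]), 'ee_rot': array([-3.14130047e+00, -5.93582016e-05,  2.35818184e-01]), 'wrist_force': array([ 0.29169613, -0.05369319,  0.02660263]), 'wrist_torque': array([0.01916762, 0.01815305, 0.00851426]), 'finger_force': 0.0, 'width': 0.09397331312178753}
```

View pics/top.png

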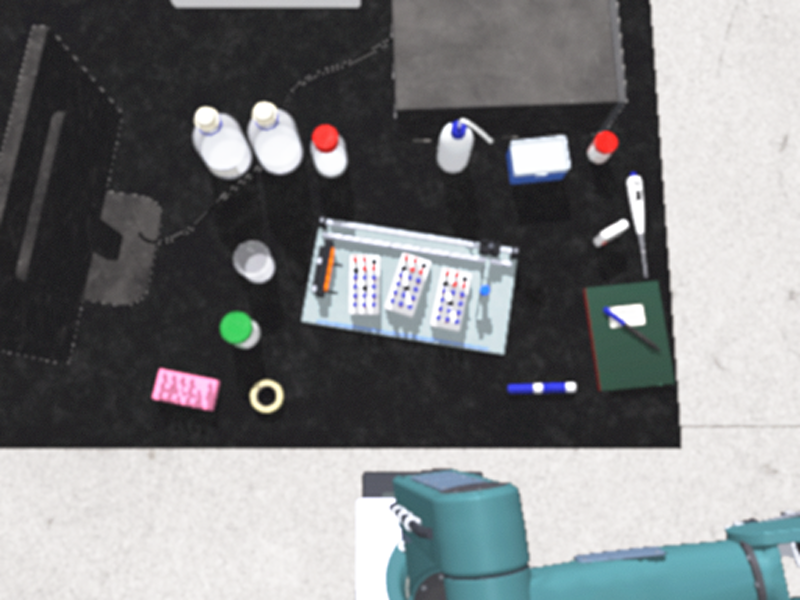

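View pics/scene.png

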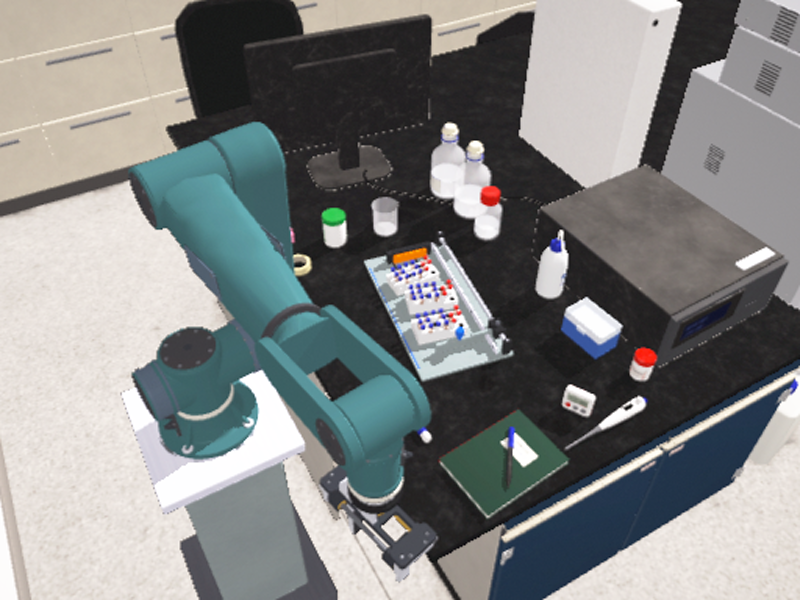

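The top view shows a white-blue tray at (302–518, 218–354) with the three white racks at about (365,284), (408,284) and (451,298). The orange bar is at (328,270) and the blue knob at (485,290). The pink look-alike at (185,390) lies outside the tray and stays put.

Run:
```python
from h import *;import pickle
a,b=pickle.load(open("s0.pkl","rb"))
p=np.array([[302,321],[505,354],[518,250],[320,218]])/1.5625
P=onz(a,p,.008);print(P.round(3))
for i in range(4):print(np.linalg.norm(P[i]-P[(i+1)%4]))
loc=np.array([[-.1,.197],[-.1,-.227],[.126,-.227],[.126,.197]])
R,_=cv2.estimateAffinePartial2D(loc,P[:,:2]);print(R,np.degrees(np.arctan2(R[1,0],R[0,0])))
# scene check
for q in([365,262],[388,380],[513,352]):print(onz(b,np.array(q)/1.5625,.008).round(3))
w=snapshot("wrist");print(np.round(w["hand_eye"],3),w["camera_matrix"])
```

```text
[[ 0.508  0.273  0.008]
 [ 0.438 -0.147  0.008]
 [ 0.659 -0.18   0.008]
 [ 0.73   0.239  0.008]]
0.4255626347220254
0.22297338328284938
0.4256728918739548
0.22472157866324483Traceback (most recent call last):
  File "<stdin>", line 7, in <module>
cv2.error: OpenCV(4.12.0) /io/opencv/modules/calib3d/src/ptsetreg.cpp:1108: error: (-215:Assertion failed) count >= 0 && to.checkVector(2) == count in function 'estimateAffinePartial2D'
```

Run:
```python
from h import *
w=snapshot("wrist");print(np.round(w["hand_eye"],3),w["camera_matrix"])
o=robot.get_obs();from scipy.spatial.transform import Rotation as R
print(R.from_euler('xyz',o["ee_rot"]).as_matrix().T@(np.array([.47,.06,.33])-o["tool_pos"]))
```

```text
[[ 0.001 -0.968 -0.252  0.073]
 [ 1.     0.001  0.    -0.001]
 [ 0.    -0.252  0.968 -0.167]
 [ 0.     0.     0.     1.   ]] [[278.64276378   0.         255.53470457]
 [  0.         278.64276378 193.32041032]
 [  0.           0.           1.        ]]
[ 0.47101587 -0.49849244 -0.11353614]
```

Call:
{"fn": "servo_tool", "kwargs": {"commands": [0.056, -0.048, 0, 0, 0, 2, 0.03, 0.112, -0.095, 0, 0, 0, 5, 0.03, 0.168, -0.143, 0, 0, 0, 7, 0.03, 0.224, -0.191, 0, 0, 0, 9, 0.03, 0.28, -0.239, 0, 0, 0, 12, 0.03, 0.335, -0.286, 0, 0, 0, 14, 0.03, 0.391, -0.334, 0.01, 0, 0, 16, 0.03, 0.447, -0.382, 0.01, 0, 0, 19, 0.03, 0.503, -0.43, 0.017, 0, 0, 21, 0.03, 0.559, -0.477, 0.017, 0, 0, 23, 0.03]}}

```text
time: 1.7
tool_pos: [0.4965, -0.0275, 0.2037]
ee_rot: [3.141, -0.001, -0.167]
wrist_force: [-0.2, -0.8, 0.7]
width: 0.0302
finger_force: 0.0
```

Call:
{"fn": "servo_tool", "kwargs": {"commands": [0, 0, 0, 0, 0, 0, 0.03, 0, 0, 0, 0, 0, 0, 0.03]}}

```text
time: 1.95
tool_pos: [0.4953, -0.0295, 0.2034]
ee_rot: [3.141, 0.001, -0.165]
wrist_force: [0.8, -0.0, -0.3]
width: 0.0303
finger_force: 0.0
```

```bash
cat >> h.py <<'E'
from scipy.spatial.transform import Rotation as Rot
def wrist():
    o=robot.get_obs();w=snapshot("wrist");T=np.eye(4);T[:3,:3]=Rot.from_euler('xyz',o["ee_rot"]).as_matrix();T[:3,3]=o["tool_pos"]
    w["extrinsics"]=T@np.array(w["hand_eye"]);return w,o
E
python3 - <<'E'
from h import *;import pickle
w,o=wrist();pickle.dump(w,open("w1.pkl","wb"))
print(o["time"],o["tool_pos"],o["ee_rot"],o["width"])
cv2.imwrite("pics/w1.png",cv2.resize(w["img"],(800,600),interpolation=cv2.INTER_CUBIC))
for r in spotter.trace("rack_a",w):print(r["conf"],r["box"])
E
```

```text
1.95 [ 0.49531503 -0.0295399   0.20335662] [ 3.14084695e+00  5.70579367e-04 -1.64800957e-01] 0.030331014765175766
0.85 [140.3, 58.9, 67.2, 114.4]
0.83 [227.3, 80.6, 53.0, 106.3]
0.75 [50.2, 74.7, 92.6, 109.8]
```

View pics/w1.png

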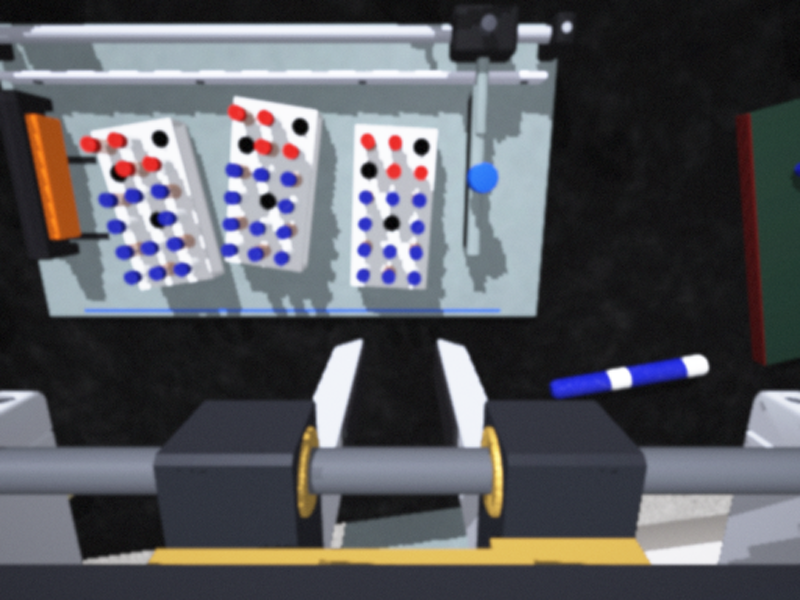

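The wrist view shows the racks at px (155,205), (270,185) and (393,207), and the orange bar at (52,178). The blue knob is at (483,178), the paddle at about (470,190) and the fence line at about (280,75). Next I fit the tray frame and the rack poses.

```bash
cat > m.py <<'E'
from h import *
def fit(loc,P):
    loc=np.array(loc,float);a=loc-loc.mean(0);b=P-P.mean(0)
    t=np.arctan2((a[:,0]*b[:,1]-a[:,1]*b[:,0]).sum(),(a*b).sum());R=np.array([[np.cos(t),-np.sin(t)],[np.sin(t),np.cos(t)]])
    c=P.mean(0)-R@loc.mean(0);return t,R,c,np.linalg.norm(loc@R.T+c-P,axis=1)
E
python3 - <<'E'
from m import *;import pickle
w=pickle.load(open("w1.pkl","rb"))
O=lambda q,z:onz(w,np.array(q)/1.5625,z)[:,:2]
t,R,c,e=fit([[-.1,.197],[-.1,-.227]],O([[50,317],[537,317]],.008));print("tray",np.degrees(t),c,e)
L=lambda q,z:((O(q,z)-c)@R*1000).round(1)
print("far-right corner",L([[557,50]],.008),"fence line top 26",L([[100,78],[280,80],[500,80]],.026))
for n,q in dict(l=[[90,133],[172,118],[143,290]],m=[[234,97],[319,110],[223,262]],r=[[355,125],[438,128],[350,287]]).items():
    p=L(q,.033);print(n,p.tolist(),np.linalg.norm(p[0]-p[1]),np.linalg.norm(p[0]-p[2]),"ctr",(p[1]+p[2])/2,"ang",np.degrees(np.arctan2(p[0,1]-p[2,1],p[0,0]-p[2,0])))
print("knob",L([[483,178]],.067),"bar",L([[47,115],[80,235]],.033),"paddle top",L([[469,95],[465,245],[478,255]],.038),"stop near",L([[45,255],[78,238]],.04))
print("marker",L([[552,390],[707,362]],.01))
print(c,R)
E
```

```text
tray -9.427449449798912 [0.57643574 0.06570733] [0.00063704 0.00063704]
far-right corner [[ 108.2 -224.6]] fence line top 26 [[  85.   109. ]
 [  83.7  -20.6]
 [  83.8 -179.4]]
l [[47.0, 118.2], [57.1, 57.2], [-70.1, 97.1]] 61.830494094742605 118.98579747179913 ctr [-6.5  77.15] ang 10.21439992510457
m [[71.1, 11.2], [62.5, -49.0], [-47.7, 31.2]] 60.81118318204309 120.4717394246468 ctr [ 7.4 -8.9] ang -9.556147090610764
r [[52.5, -74.6], [50.5, -134.8], [-67.7, -67.6]] 60.233213429137265 120.40365442958948 ctr [  -8.6 -101.2] ang -3.3329282172896666
knob [[  14.8 -162.8]] bar [[ 59.1 146.9]
 [-26.7 139.1]] paddle top [[  71.5 -155.6]
 [ -33.7 -156.9]
 [ -41.4 -167.1]] stop near [[-41.1 163.5]
 [-28.2 135.9]]
marker [[-168.2 -244.8]
 [-141.1 -380.1]]
[0.57643574 0.06570733] [[ 0.9864938   0.16379859]
 [-0.16379859  0.9864938 ]]
```

Call:
{"fn": "servo_tool", "kwargs": {"commands": [-0.028, -0.009, 0.05, 0, 0, 0, 0.03, -0.028, -0.009, 0.1, 0, 0, 0, 0.03, -0.028, -0.009, 0.15, 0, 0, 0, 0.03, -0.028, -0.009, 0.17, 0, 0, 0, 0.03, -0.028, -0.009, 0.177, 0, 0, 0, 0.03, -0.028, -0.009, 0.177, 0, 0, 0, 0.03]}}

```text
time: 2.8
tool_pos: [0.4697, -0.0169, 0.0271]
ee_rot: [3.141, -0.001, -0.167]
wrist_force: [-0.2, 0.2, 0.1]
width: 0.0301
finger_force: 0.0
```

Call:
{"fn": "servo_tool", "kwargs": {"commands": [0.008, 0, 0, 0, 0, 0, 0.03, 0.013, 0, 0, 0, 0, 0, 0.03, 0.018, 0, 0, 0, 0, 0, 0.03, 0.023, 0, 0, 0, 0, 0, 0.03, 0.027, 0, 0, 0, 0, 0, 0.03, 0.031, 0, 0, 0, 0, 0, 0.03, 0.035, 0, 0, 0, 0, 0, 0.03, 0.039, 0, 0, 0, 0, 0, 0.03, 0.043, 0, 0, 0, 0, 0, 0.03]}}

```text
time: 3.92
tool_pos: [0.5121, -0.0231, 0.0264]
ee_rot: [3.142, -0.0, -0.166]
wrist_force: [-2.2, 0.5, 1.6]
width: 0.0299
finger_force: 0.9
```

Call:
{"fn": "servo_tool", "kwargs": {"commands": [0.002, 0, 0, 0, 0, 0, 0.03, 0.004, 0, 0, 0, 0, 0, 0.03]}}

```text
time: 4.18
tool_pos: [0.5159, -0.0237, 0.0264]
ee_rot: [3.141, 0.0, -0.166]
wrist_force: [-1.5, 0.3, 0.9]
width: 0.0298
finger_force: 0.8
```

Call:
{"fn": "servo_tool", "kwargs": {"commands": [0.001, 0, 0, 0, 0, 0, 0.03, 0.002, 0, 0, 0, 0, 0, 0.03]}}

```text
time: 4.42
tool_pos: [0.5175, -0.024, 0.0264]
ee_rot: [3.141, 0.001, -0.166]
wrist_force: [-3.7, 0.2, 2.3]
width: 0.0302
finger_force: 1.7
```

Call:
{"fn": "servo_tool", "kwargs": {"commands": [0.001, 0, 0, 0, 0, 0, 0.03, 0.001, 0, 0, 0, 0, 0, 0.03]}}

```text
time: 4.68
tool_pos: [0.5175, -0.024, 0.0264]
ee_rot: [3.141, 0.003, -0.166]
wrist_force: [-5.8, 1.0, 4.0]
width: 0.0299
finger_force: 2.7
```

Call:
{"fn": "servo_tool", "kwargs": {"commands": [-0.03, 0, 0, 0, 0, 0, 0.03, -0.03, -0.05, 0, 0, 0, 0, 0.03, -0.03, -0.096, 0, 0, 0, 0, 0.03, -0.024, -0.096, 0, 0, 0, 0, 0.03, -0.019, -0.096, 0, 0, 0, 0, 0.03, -0.015, -0.096, 0, 0, 0, 0, 0.03, -0.011, -0.096, 0, 0, 0, 0, 0.03, -0.007, -0.096, 0, 0, 0, 0, 0.03, -0.005, -0.096, 0, 0, 0, 0, 0.03, -0.003, -0.096, 0, 0, 0, 0, 0.03]}}

```text
time: 5.92
tool_pos: [0.5303, 0.0708, 0.0263]
ee_rot: [3.141, 0.004, -0.166]
wrist_force: [-8.5, 0.6, 6.5]
width: 0.0298
finger_force: 4.0
```

Call:
{"fn": "servo_tool", "kwargs": {"commands": [0.001, 0, 0, 0, 0, 0, 0.03, 0.002, 0, 0, 0, 0, 0, 0.03, 0.002, 0, 0, 0, 0, 0, 0.03]}}

```text
time: 6.3
tool_pos: [0.5303, 0.0708, 0.0263]
ee_rot: [3.14, 0.008, -0.166]
wrist_force: [-10.2, 0.3, 8.5]
width: 0.0299
finger_force: 5.1
```

Call:
{"fn": "servo_tool", "kwargs": {"commands": [0.001, 0, 0, 0, 0, 0, 0.03, 0.001, 0, 0, 0, 0, 0, 0.03]}}

```text
time: 6.55
tool_pos: [0.5305, 0.0708, 0.0264]
ee_rot: [3.14, 0.01, -0.166]
wrist_force: [-13.3, 0.1, 9.3]
width: 0.0299
finger_force: 6.3
```

Call:
{"fn": "servo_tool", "kwargs": {"commands": [-0.04, 0, 0, 0, 0, 0, 0.03, -0.04, 0, -0.06, 0, 0, 0, 0.03, -0.04, 0.04, -0.12, 0, 0, 0, 0.03, -0.04, 0.04, -0.15, 0, 0, 0, 0.03, -0.04, 0.04, -0.15, 0, 0, 0, 0.03]}}

```text
time: 7.18
tool_pos: [0.4916, 0.0372, 0.1809]
ee_rot: [-3.14, -0.011, -0.166]
wrist_force: [0.1, -0.4, -0.8]
width: 0.0302
finger_force: 0.0
```

Run:
```python
from h import *;import pickle
w,o=wrist();pickle.dump(w,open("w2.pkl","wb"))
print(o["time"],o["tool_pos"],o["ee_rot"])
cv2.imwrite("pics/w2.png",cv2.resize(w["img"][0:300,56:456],(800,600),interpolation=cv2.INTER_CUBIC))
```

```text
7.175 [0.4916255  0.03717979 0.18094738] [-3.1401096  -0.01095028 -0.16638413]
```

View pics/w2.png

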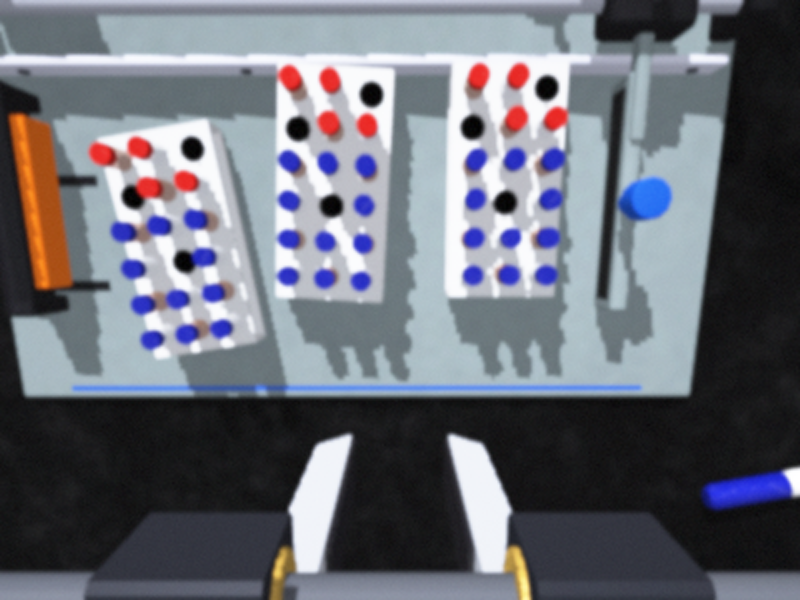

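The middle rack (275–393, 62–300) is still tilted by about 2°, with its far-left corner at the fence. The right rack (447–570, 57–297) looks flush. I'll measure both.

```bash
cat >> m.py <<'E'
C=np.array([.57644,.06571]);t=-np.radians(9.43);RT=np.array([[np.cos(t),-np.sin(t)],[np.sin(t),np.cos(t)]])
def toT(P):return ((P[...,:2]-C)@RT*1000).round(1)
E
python3 - <<'E'
from m import *;import pickle
w=pickle.load(open("w2.pkl","rb"))
L=lambda q,z:toT(onz(w,np.array(q)/2+[56,0],z))
print("tray corners",L([[25,396],[690,396]],.008))
print("m fl fr nl nr",L([[277,65],[393,67],[276,297],[383,302]],.033).tolist())
print("r",L([[452,62],[570,60],[446,297],[556,298]],.033).tolist())
print("l",L([[95,140],[210,120],[158,358]],.033).tolist())
o=robot.get_obs();print(toT(o["tool_pos"]),o["tool_pos"],o["ee_rot"],o["qvel"].round(3))
E
```

```text
tray corners [[ -99.2  196. ]
 [ -99.6 -225.1]]
m fl fr nl nr [[82.4, 21.0], [81.3, -38.2], [-35.1, 27.9], [-37.9, -32.2]]
r [[83.6, -68.4], [84.4, -128.5], [-35.2, -67.6], [-35.8, -129.4]]
l [[46.9, 118.8], [56.5, 57.4], [-69.9, 98.0]]
[-80.6 -41.9] [0.49010614 0.03753164 0.17813259] [-3.14071787 -0.00543734 -0.16589226] [0.01  0.032 0.063 0.    0.005 0.   ]
```

Call:
{"fn": "servo_tool", "kwargs": {"commands": [0.012, -0.043, 0.05, 0, 0, 0, 0.03, 0.012, -0.043, 0.1, 0, 0, 0, 0.03, 0.012, -0.043, 0.14, 0, 0, 0, 0.03, 0.012, -0.043, 0.15, 0, 0, 0, 0.03, 0.022, -0.043, 0.15, 0, 0, 0, 0.03, 0.03, -0.043, 0.15, 0, 0, 0, 0.03, 0.036, -0.043, 0.15, 0, 0, 0, 0.03, 0.037, -0.04, 0.15, 0, 0, 0, 0.03, 0.038, -0.037, 0.15, 0, 0, 0, 0.03, 0.039, -0.034, 0.15, 0, 0, 0, 0.03]}}

```text
time: 8.48
tool_pos: [0.5324, 0.0653, 0.0267]
ee_rot: [-3.14, 0.001, -0.165]
wrist_force: [-4.1, 3.0, 2.1]
width: 0.0302
finger_force: 2.1
```

Call:
{"fn": "servo_tool", "kwargs": {"commands": [0.001, 0.003, 0, 0, 0, 0, 0.03, 0.001, 0.003, 0, 0, 0, 0, 0.03]}}

```text
time: 8.72
tool_pos: [0.5318, 0.0623, 0.0262]
ee_rot: [-3.14, 0.003, -0.165]
wrist_force: [-4.5, 3.5, 2.4]
width: 0.0299
finger_force: 2.7
```

Call:
{"fn": "servo_tool", "kwargs": {"commands": [-0.046, 0, 0, 0, 0, 0, 0.03, -0.046, -0.04, 0, 0, 0, 0, 0.03, -0.046, -0.081, 0, 0, 0, 0, 0.03, -0.036, -0.081, 0, 0, 0, 0, 0.03, -0.031, -0.083, 0, 0, 0, 0, 0.03, -0.026, -0.085, 0, 0, 0, 0, 0.03, -0.021, -0.087, 0, 0, 0, 0, 0.03, -0.016, -0.089, 0, 0, 0, 0, 0.03, -0.012, -0.091, 0, 0, 0, 0, 0.03, -0.008, -0.093, 0, 0, 0, 0, 0.03]}}

```text
time: 9.98
tool_pos: [0.5407, 0.1543, 0.0263]
ee_rot: [3.141, 0.0, -0.166]
wrist_force: [-2.7, -0.4, 0.5]
width: 0.03
finger_force: 0.9
```

Call:
{"fn": "servo_tool", "kwargs": {"commands": [0.003, -0.002, 0, 0, 0, 0, 0.03, 0.006, -0.004, 0, 0, 0, 0, 0.03, 0.007, -0.007, 0, 0, 0, 0, 0.03, 0.008, -0.01, 0, 0, 0, 0, 0.03]}}

```text
time: 10.48
tool_pos: [0.5471, 0.1621, 0.0253]
ee_rot: [3.137, 0.007, -0.166]
wrist_force: [-9.4, -3.4, 3.8]
width: 0.0301
finger_force: 3.9
```

Call:
{"fn": "servo_tool", "kwargs": {"commands": [0, -0.003, 0, 0, 0, 0, 0.03, 0, -0.006, 0, 0, 0, 0, 0.03, -0.03, -0.006, 0, 0, 0, 0, 0.03, -0.04, -0.006, -0.06, 0, 0, 0, 0.03, -0.04, 0.05, -0.12, 0, 0, 0, 0.03, -0.04, 0.09, -0.15, 0, 0, 0, 0.03, -0.04, 0.09, -0.15, 0, 0, 0, 0.03, -0.04, 0.09, -0.15, 0, 0, 0, 0.03]}}

```text
time: 11.48
tool_pos: [0.4962, 0.0812, 0.1764]
ee_rot: [-3.141, -0.001, -0.166]
wrist_force: [-0.1, 0.2, -0.6]
width: 0.0301
finger_force: 0.0
```

Run:
```python
from m import *;import pickle
w,o=wrist();pickle.dump(w,open("w3.pkl","wb"))
print(o["time"],toT(o["tool_pos"]),o["tool_pos"],o["ee_rot"])
cv2.imwrite("pics/w3.png",cv2.resize(w["img"][0:300,56:456],(800,600),interpolation=cv2.INTER_CUBIC))
```

```text
11.475 [-81.7   2.1] [0.49621574 0.08120772 0.17637091] [-3.14073262e+00 -1.07490492e-03 -1.66330463e-01]
```

View pics/w3.png

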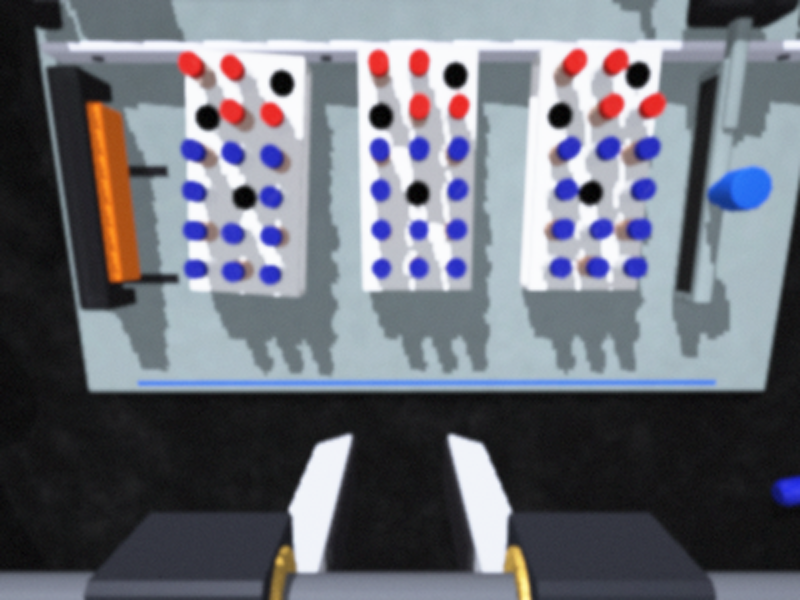

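Call:
{"fn": "servo_tool", "kwargs": {"commands": [0.012, -0.045, 0.04, 0, 0, 0, 0.03, 0.012, -0.085, 0.09, 0, 0, 0, 0.03, 0.012, -0.085, 0.14, 0, 0, 0, 0.03, 0.012, -0.085, 0.15, 0, 0, 0, 0.03, 0.022, -0.085, 0.15, 0, 0, 0, 0.03, 0.03, -0.085, 0.15, 0, 0, 0, 0.03, 0.035, -0.085, 0.15, 0, 0, 0, 0.03, 0.037, -0.083, 0.15, 0, 0, 0, 0.03, 0.038, -0.081, 0.15, 0, 0, 0, 0.03, 0.039, -0.079, 0.15, 0, 0, 0, 0.03]}}

```text
time: 12.78
tool_pos: [0.5463, 0.153, 0.0284]
ee_rot: [-3.14, 0.003, -0.166]
wrist_force: [-6.5, 1.7, 3.8]
width: 0.0299
finger_force: 3.2
```

Call:
{"fn": "servo_tool", "kwargs": {"commands": [0, 0.001, 0, 0, 0, 0, 0.03, 0.001, 0.001, 0, 0, 0, 0, 0.03]}}

```text
time: 13.02
tool_pos: [0.5467, 0.1517, 0.0283]
ee_rot: [-3.141, 0.003, -0.166]
wrist_force: [-8.1, 1.4, 6.8]
width: 0.03
finger_force: 4.5
```

Call:
{"fn": "servo_tool", "kwargs": {"commands": [-0.028, 0, 0, 0, 0, 0, 0.03, -0.028, 0, -0.05, 0, 0, 0, 0.0, -0.02, 0.04, -0.1, 0, 0, 0, 0, 0, 0.09, -0.1, 0, 0, 0, 0, 0.02, 0.14, -0.1, 0, 0, 0, 0, 0.027, 0.19, -0.1, 0, 0, 0, 0, 0.027, 0.24, -0.1, 0, 0, 0, 0, 0.027, 0.275, -0.1, 0, 0, 0, 0, 0.027, 0.275, -0.1, 0, 0, 0, 0]}}

```text
time: 14.15
tool_pos: [0.5299, -0.1272, 0.128]
ee_rot: [3.141, -0.003, -0.17]
wrist_force: [-0.2, -0.2, 0.3]
width: 0.0003
finger_force: 0.0
```

Run:
```python
from m import *;import pickle
w,o=wrist();pickle.dump(w,open("w4.pkl","wb"))
print(o["time"],toT(o["tool_pos"]),o["tool_pos"],o["ee_rot"],o["width"])
cv2.imwrite("pics/w4.png",cv2.resize(w["img"],(800,600),interpolation=cv2.INTER_CUBIC))
```

```text
14.15 [ -14.3 -197.9] [ 0.52986279 -0.12721089  0.12803631] [ 3.14062651 -0.00321592 -0.17037736] 0.00030796547198002624
```

View pics/w4.png

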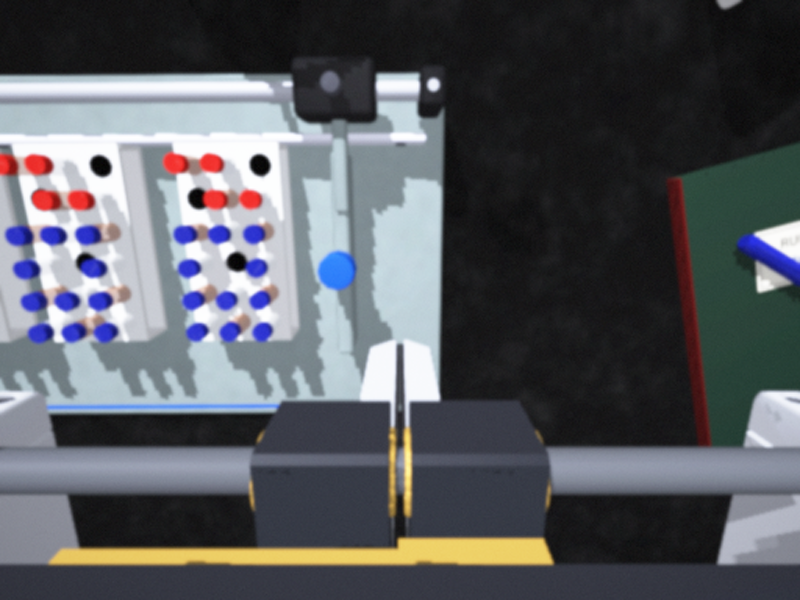

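The wrist view shows the closed fingers at (400,370), to the right of the paddle (345,270) and clear of it. I'll descend and push the follower.

Call:
{"fn": "servo_tool", "kwargs": {"commands": [0, 0, 0.05, 0, 0, 0, 0, 0, 0, 0.09, 0, 0, 0, 0, 0, 0, 0.1, 0, 0, 0, 0, 0, -0.008, 0.1, 0, 0, 0, 0, 0, -0.014, 0.1, 0, 0, 0, 0, 0, -0.02, 0.1, 0, 0, 0, 0, 0, -0.026, 0.1, 0, 0, 0, 0, 0, -0.032, 0.1, 0, 0, 0, 0, 0, -0.037, 0.1, 0, 0, 0, 0]}}

```text
time: 15.32
tool_pos: [0.5369, -0.0895, 0.0288]
ee_rot: [3.138, -0.004, -0.166]
wrist_force: [-0.8, -6.4, 1.2]
width: 0.0002
finger_force: 2.7
```

Call:
{"fn": "servo_tool", "kwargs": {"commands": [0, -0.005, 0, 0, 0, 0, 0, 0, -0.01, 0, 0, 0, 0, 0, 0, -0.015, 0, 0, 0, 0, 0, 0, -0.02, 0, 0, 0, 0, 0, 0, -0.025, 0, 0, 0, 0, 0, 0, -0.03, 0, 0, 0, 0, 0, 0, -0.035, 0, 0, 0, 0, 0, 0, -0.04, 0, 0, 0, 0, 0, 0, -0.045, 0, 0, 0, 0, 0]}}

```text
time: 16.45
tool_pos: [0.5441, -0.0462, 0.0288]
ee_rot: [3.136, -0.004, -0.166]
wrist_force: [-2.6, -8.4, 1.4]
width: 0.0004
finger_force: 4.2
```

Call:
{"fn": "servo_tool", "kwargs": {"commands": [0, -0.005, 0, 0, 0, 0, 0, 0, -0.01, 0, 0, 0, 0, 0, 0, -0.015, 0, 0, 0, 0, 0, 0, -0.02, 0, 0, 0, 0, 0, 0, -0.025, 0, 0, 0, 0, 0, 0, -0.03, 0, 0, 0, 0, 0]}}

```text
time: 17.2
tool_pos: [0.5489, -0.0173, 0.0288]
ee_rot: [3.134, -0.004, -0.166]
wrist_force: [-1.6, -9.3, 1.2]
width: 0.0003
finger_force: 5.0
```

Call:
{"fn": "servo_tool", "kwargs": {"commands": [0, -0.005, 0, 0, 0, 0, 0, 0, -0.01, 0, 0, 0, 0, 0, 0, -0.015, 0, 0, 0, 0, 0, 0, -0.02, 0, 0, 0, 0, 0, 0, -0.02, 0, 0, 0, 0, 0]}}

```text
time: 17.82
tool_pos: [0.5523, 0.0032, 0.0288]
ee_rot: [3.136, -0.004, -0.166]
wrist_force: [-1.0, -7.7, 1.9]
width: 0.0002
finger_force: 4.0
```

Run:
```python
from m import *;import pickle
w,o=wrist();pickle.dump(w,open("w5.pkl","wb"))
print(o["time"],toT(o["tool_pos"]),o["wrist_force"])
cv2.imwrite("pics/w5.png",cv2.resize(w["img"],(800,600),interpolation=cv2.INTER_CUBIC))
```

```text
17.825 [-13.5 -65.6] [-1.00201603 -7.65294044  1.88385088]
```

View pics/w5.png

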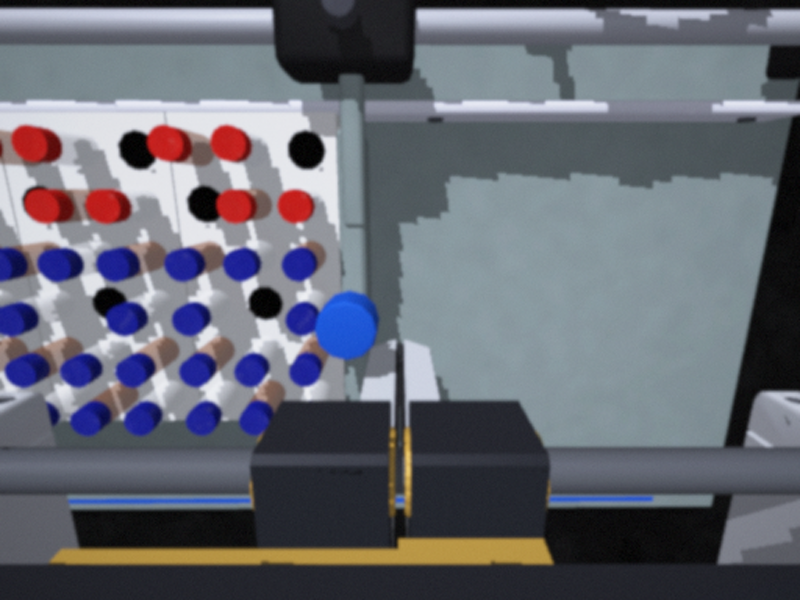

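The three racks are now tight against each other and the paddle, with their far ends along the fence line (y≈105 px). I'll finish the press slowly.

Call:
{"fn": "servo_tool", "kwargs": {"commands": [0, -0.003, 0, 0, 0, 0, 0, 0, -0.006, 0, 0, 0, 0, 0, 0, -0.008, 0, 0, 0, 0, 0, 0, -0.008, 0, 0, 0, 0, 0]}}

```text
time: 18.38
tool_pos: [0.5536, 0.0106, 0.0288]
ee_rot: [3.135, -0.004, -0.166]
wrist_force: [-1.6, -10.1, 2.1]
width: 0.0005
finger_force: 4.5
```

Call:
{"fn": "servo_tool", "kwargs": {"commands": [0, -0.001, 0, 0, 0, 0, 0, 0, -0.002, 0, 0, 0, 0, 0, 0, -0.002, 0, 0, 0, 0, 0]}}

```text
time: 18.75
tool_pos: [0.5539, 0.0124, 0.0288]
ee_rot: [3.135, -0.004, -0.166]
wrist_force: [-0.9, -9.0, 2.0]
width: 0.0003
finger_force: 4.7
```

Call:
{"fn": "servo_tool", "kwargs": {"commands": [0, -0.001, 0, 0, 0, 0, 0, 0, -0.001, 0, 0, 0, 0, 0]}}

```text
time: 19.0
tool_pos: [0.554, 0.0134, 0.0288]
ee_rot: [3.135, -0.004, -0.166]
wrist_force: [-1.4, -9.4, 2.7]
width: 0.0005
finger_force: 4.7
```

Call:
{"fn": "servo_tool", "kwargs": {"commands": [0, -0.001, 0, 0, 0, 0, 0, 0, -0.001, 0, 0, 0, 0, 0]}}

```text
time: 19.25
tool_pos: [0.5542, 0.0143, 0.0288]
ee_rot: [3.135, -0.004, -0.166]
wrist_force: [-0.8, -9.7, 2.3]
width: 0.0006
finger_force: 4.7
```

Call:
{"fn": "servo_tool", "kwargs": {"commands": [0, -0.001, 0, 0, 0, 0, 0, 0, -0.001, 0, 0, 0, 0, 0]}}

```text
time: 19.5
tool_pos: [0.5543, 0.0153, 0.0288]
ee_rot: [3.135, -0.004, -0.166]
wrist_force: [-1.6, -9.3, 1.9]
width: 0.0007
finger_force: 4.7
```

Call:
{"fn": "servo_tool", "kwargs": {"commands": [0, -0.001, 0, 0, 0, 0, 0, 0, -0.001, 0, 0, 0, 0, 0]}}

```text
time: 19.75
tool_pos: [0.5545, 0.0163, 0.0288]
ee_rot: [3.135, -0.004, -0.166]
wrist_force: [-1.5, -9.5, 2.8]
width: 0.0005
finger_force: 4.7
```

Call:
{"fn": "servo_tool", "kwargs": {"commands": [0, -0.001, 0, 0, 0, 0, 0, 0, -0.001, 0, 0, 0, 0, 0]}}

```text
time: 20.0
tool_pos: [0.5547, 0.0173, 0.0288]
ee_rot: [3.135, -0.004, -0.166]
wrist_force: [-1.4, -9.7, 2.1]
width: 0.0004
finger_force: 4.7
```

Call:
{"fn": "servo_tool", "kwargs": {"commands": [0, -0.001, 0, 0, 0, 0, 0, 0, -0.001, 0, 0, 0, 0, 0]}}

```text
time: 20.25
tool_pos: [0.5549, 0.0183, 0.0288]
ee_rot: [3.135, -0.004, -0.166]
wrist_force: [-2.4, -8.7, 2.3]
width: 0.0004
finger_force: 4.7
```

Call:
{"fn": "servo_tool", "kwargs": {"commands": [0, -0.001, 0, 0, 0, 0, 0, 0, -0.001, 0, 0, 0, 0, 0]}}

```text
time: 20.5
tool_pos: [0.555, 0.0192, 0.0288]
ee_rot: [3.135, -0.004, -0.166]
wrist_force: [-2.1, -8.5, 3.6]
width: 0.0007
finger_force: 4.7
```

Call:
{"fn": "servo_tool", "kwargs": {"commands": [0, -0.001, 0, 0, 0, 0, 0, 0, -0.001, 0, 0, 0, 0, 0]}}

```text
time: 20.75
tool_pos: [0.5552, 0.0202, 0.0288]
ee_rot: [3.135, -0.004, -0.166]
wrist_force: [-2.4, -9.0, 3.1]
width: 0.0007
finger_force: 4.7
```

Call:
{"fn": "servo_tool", "kwargs": {"commands": [0, -0.001, 0, 0, 0, 0, 0, 0, -0.001, 0, 0, 0, 0, 0]}}

```text
time: 21.0
tool_pos: [0.5553, 0.0209, 0.0288]
ee_rot: [3.134, -0.004, -0.166]
wrist_force: [-1.6, -9.6, 2.8]
width: 0.0003
finger_force: 5.1
```

Call:
{"fn": "servo_tool", "kwargs": {"commands": [0, -0.001, 0, 0, 0, 0, 0, 0, -0.002, 0, 0, 0, 0, 0, 0, -0.002, 0, 0, 0, 0, 0]}}

```text
time: 21.38
tool_pos: [0.5556, 0.0225, 0.0288]
ee_rot: [3.133, -0.004, -0.166]
wrist_force: [-2.1, -10.9, 2.5]
width: 0.0006
finger_force: 5.6
```

Call:
{"fn": "servo_tool", "kwargs": {"commands": [0, -0.001, 0, 0, 0, 0, 0, 0, -0.002, 0, 0, 0, 0, 0, 0, -0.002, 0, 0, 0, 0, 0]}}

```text
time: 21.75
tool_pos: [0.5558, 0.0242, 0.0288]
ee_rot: [3.133, -0.004, -0.166]
wrist_force: [-1.9, -11.9, 3.0]
width: 0.0004
finger_force: 6.0
```

Call:
{"fn": "servo_tool", "kwargs": {"commands": [0, -0.001, 0, 0, 0, 0, 0, 0, -0.001, 0, 0, 0, 0, 0]}}

```text
time: 22.0
tool_pos: [0.556, 0.025, 0.0288]
ee_rot: [3.133, -0.004, -0.166]
wrist_force: [-2.3, -11.3, 2.6]
width: 0.0006
finger_force: 6.2
```

Call:
{"fn": "servo_tool", "kwargs": {"commands": [0, -0.001, 0, 0, 0, 0, 0, 0, -0.001, 0, 0, 0, 0, 0]}}

```text
time: 22.25
tool_pos: [0.5561, 0.0256, 0.0288]
ee_rot: [3.132, -0.004, -0.166]
wrist_force: [-3.0, -13.2, 3.2]
width: 0.0005
finger_force: 6.6
```

Call:
{"fn": "servo_tool", "kwargs": {"commands": [0, -0.001, 0, 0, 0, 0, 0, 0, -0.001, 0, 0, 0, 0, 0]}}

```text
time: 22.5
tool_pos: [0.5561, 0.0257, 0.0289]
ee_rot: [3.13, -0.004, -0.166]
wrist_force: [-2.9, -14.4, 2.7]
width: 0.0004
finger_force: 7.7
```

Call:
{"fn": "servo_tool", "kwargs": {"commands": [0, -0.001, 0, 0, 0, 0, 0, 0, -0.001, 0, 0, 0, 0, 0]}}

```text
time: 22.75
tool_pos: [0.5561, 0.0257, 0.0289]
ee_rot: [3.128, -0.004, -0.166]
wrist_force: [-3.8, -17.2, 3.8]
width: 0.0005
finger_force: 8.8
```

Call:
{"fn": "servo_tool", "kwargs": {"commands": [0, 0.012, 0, 0, 0, 0, 0, 0, 0.02, 0, 0, 0, 0, 0, 0, 0.02, -0.05, 0, 0, 0, 0, 0, 0.02, -0.1, 0, 0, 0, 0, -0.04, -0.03, -0.15, 0, 0, 0, 0, -0.07, -0.08, -0.15, 0, 0, 0, 0, -0.07, -0.12, -0.15, 0, 0, 0, 0, -0.07, -0.12, -0.15, 0, 0, 0, 0]}}

```text
time: 23.75
tool_pos: [0.5059, 0.166, 0.1774]
ee_rot: [-3.139, -0.001, -0.16]
wrist_force: [0.2, -0.6, -0.4]
width: 0.0006
finger_force: 0.0
```

Run:
```python
from m import *;import pickle
w,o=wrist();pickle.dump(w,open("w6.pkl","wb"))
print(o["time"],toT(o["tool_pos"]),o["tool_pos"],o["ee_rot"],o["wrist_force"])
cv2.imwrite("pics/w6.png",cv2.resize(w["img"][0:300,56:456],(800,600),interpolation=cv2.INTER_CUBIC))
```

```text
23.75 [-86.   87.4] [0.50587861 0.16599609 0.17737518] [-3.13946040e+00 -1.18685665e-03 -1.59750067e-01] [ 0.21219481 -0.63980347 -0.44155763]
```

View pics/w6.png

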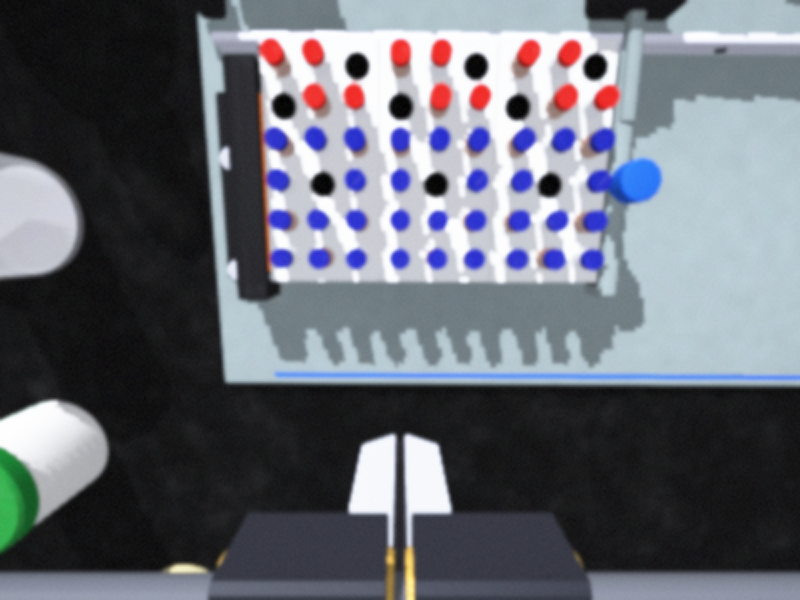

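The row is tight, its near edge straight at y≈282 px, the bar level with the stop face at (265,185) and the paddle against the row at (610,200). One numeric check of the near edges before handing in.

Run:
```python
from m import *;import pickle
w=pickle.load(open("w6.pkl","rb"));g=cv2.cvtColor(w["img"],cv2.COLOR_BGR2GRAY).astype(float)
for n,cols in dict(l=(194,205,216,226,238,246),m=(253,262,274,284,295,303),r=(310,320,330,338,346,352)).items():
    q=[]
    for c in cols:
        s=g[130:150,c-1:c+2].mean(1);d=-np.diff(s);k=d.argmax();h=(s[k-3:k].max()+s[k+2:k+4].min())/2
        j=[i for i in range(k-2,k+3) if s[i]>=h>s[i+1]][0];q.append([c,130+j+(s[j]-h)/(s[j]-s[j+1])])
    print(n,toT(onz(w,q,.033)).tolist())
```

```text
l [[-34.9, 156.4], [-34.6, 144.3], [-35.3, 132.2], [-34.5, 121.2], [-34.5, 107.9], [-34.4, 99.1]]
m [[-35.0, 91.4], [-34.4, 81.5], [-34.5, 68.3], [-34.5, 57.3], [-34.4, 45.2], [-34.5, 36.4]]
r [[-34.5, 28.7], [-34.4, 17.7], [-34.3, 6.6], [-34.2, -2.1], [-34.3, -11.0], [-34.0, -17.5]]
```

```bash
python3 -c "
from h import *
print(close_job())"
```

```text
the job is handed in; nothing more can be done
None
```

The three racks stand in one tight, straight row: near edges in line within about 1 mm, far ends at the fence by measurement. The follower holds them against the end stop with the orange bar pressed in flush, and the job was handed in at about 24 s of the 61 s limit.

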